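Close a centrifuge bucket with its lug-thread lid

ROBOT

A 7-joint arm with a two-finger parallel gripper is mounted at the origin on the work surface; the furniture and walls round the work are solid. World frame = base frame: x ahead of the robot, y to its left, z up, the work surface at z = 0. Lengths are in m, angles in rad, forces in N, time in s.
With the tool pointing down it reaches from about 0.4 to 0.9 m from the base axis. Payload 5.6 kg.
Tool frame: the origin (TCP) lies at the very end of the fingers, on their centre line; the grasp point (between the pads) lies 19 mm behind it; z points along the fingers, y is the line along which they close (so a half turn about z gives the same grasp; the last joint's range is limited). The gripper opens to 92 mm and grips with 3 to 60 N. Pads are 20 mm wide; open, the fingers measure 128 mm over their backs; the gripper's body (75 mm by 189 mm) begins 69 mm behind the grasp point.
Start: joints at [1.221, 0.468, -0.012, 1.603, 0.006, 1.071, -0.056], TCP at [0.196, -0.62, 0.194] pointing down, gripper open.
Joint ranges: [-2.53, 2.53], [-0.31, 2.02], [-1.57, 1.55], [0.28, 2.44], [-1.29, 4.43], [0.15, 1.84], [-2.92, 2.92]. Speed limits (rad/s): [2.57, 2.57, 3.14, 3.14, 3.14, 3.14, 3.14].

INTERFACE

Orientations are given as [roll, pitch, yaw] about the fixed x, y, z axes, in that order (R = Rz(yaw) Ry(pitch) Rx(roll)).
In Python, from station import bot, cams, close_job gives the robot as it stands. The module is installed in compiled form; this text tells all that it offers.
- The arm moves only by the tool drive_tool, never from a script. Its argument "motion" is a list of rows, each an object of numbers: "x", "y", "z": the shift along the tool's x, y, z in cm; "roll": the turn about the tool's z in units of 6 degrees (1.0 is 6 degrees); "claw": the opening, from 0 (shut) to 1 (fully open). In form: [{"x": .., "y": .., "z": .., "roll": .., "claw": ..}, ...]. A call has 1 to 10 rows; each row is the pose to reach, as a shift and turn from the pose commanded when the call began, along the tool's axes at that moment; what a row does not reach only later rows make up. A row lasts 1/12 s, in which the tool goes at most 41.7 mm and 7.16 degrees, less where a joint would pass 70% of its speed; a pose out of reach is approached as far as the arm can. A call with a gripper value outside its range is refused whole. The fingers move at their own pace and stop on an object; "force" is the grip in N (left out, the last holds). Time passes only in rows, so rows that repeat a pose let the fingers close. It gives the time, the measured TCP pose, the force, the opening and the grip force at its end, in the units of the state.
- bot.get_state(): the state, without advancing time (a new reading comes with each control period).
- cams.get_image(name): name is "scene" or "top"; returns the picture (420x560x3 uint8, red, green, blue); there is no depth.
- cams.calibration(name): a dict with "fx", "fy", "cx", "cy" (pixels), "dist_coeffs" ([k1, k2, p1, p2, k3] as OpenCV has them; the pictures are not rectified), "extrinsics" (4x4, takes a point from world to camera coordinates). Camera axes: x right, y up, looking along -z (the intrinsics and any distortion apply to the point x, -y, -z); pixel columns grow to the right and rows downward; lengths in m; the calibration is good to about 2 mm. A picture is of the moment at which its call begins. calibration takes no time and is no camera call.
- close_job(): hands the job in; it is judged then, once.
Trained networks look in the newest picture that a camera, given by its name, has taken for a name from the list of things; names that differ only in an ending like _2 or _b are one class to them, and where a whole thing is asked for, a point or a joint stands for the part that bears it (a point fixed in the world has none). Each returns a list of dicts, best first, with "score" (0 to 1); they miss things now and then, are a little off and sometimes report something else, mostly with a low value. They report only what shows in the picture. A call takes as long as a camera call.
- cams.masks_of(camera, query): "region" (420x560 bool, what is visible of it) and "point" ([row, column] in pixels, amid what is visible of it).
- cams.landmark_of(camera, query): "point" ([row, column] in pixels: a listed point, or the origin of a listed thing).
The state is a dict: "time_s": time; "joints": joint angles; "qd": joint speeds; "joint_efforts": joint torques, N m; "tcp_pos": TCP position; "ee_rot": TCP orientation; "ft_force": force on the tool from outside, world axes, zero at the start; "ft_torque": the same for the moment, N m; "gripper_width": opening from 0.0 (shut) to 1.0 (fully open); "grip_force": force on a finger pad.
Only numpy, scipy, OpenCV 4.12 (cv2) and the standard library are available. Lean on these libraries where they do the work, as an engineer would, in place of code of your own. Each camera call takes 0.05 s, during which the arm holds its last target. There are 200 camera calls.

TASK

Close the open centrifuge bucket: pick its lid up by the finger bar and set it level on the mouth. Pressing lightly, back it anticlockwise until you feel the lugs drop into their entry slots, then turn it clockwise until it is fully home, and let go. Never force it, and leave the other things where they are.

Things in the scene. Friction and masses are not known exactly. Their poses are not given: they have to be found in the camera images.
- holder: White square foot, 84 x 84 x 28 mm, fixed on the bench; the open aluminium bucket (66 mm across, four white tube caps inside) stands firmly in it, its axis on the holder's z. Origin: centre of the underside, on the bench; z up. How far the bucket and so its slots are turned in the holder is not given and differs each time.
- mouth (a point): Centre of the bucket's rim, 96 mm above the bench. Rim 46 mm across; below it four flanges reach to 58 mm across, flat tops 92 mm above the bench, helical undersides. Between them four entry slots, 90 deg apart, 26 deg wide with hard sides. A rib 3 mm high on each flange's clockwise end bars winding the lid clockwise over the tops into a slot. Axes as the holder's.
- lid: Grey knurled lid, 68 mm across, 42 mm high, about 0.1 kg, upright on the bench at first. Origin: centre of its lower edge; z up. Skirt 62 mm wide inside; four lugs (16 deg wide, 3.5 mm thick, a 49 mm ring between their inner faces) at its +x, +y, -x, -y, level with the lower edge. Origin's height over the bench: lugs on the flanges 92 mm (on the ribs 95), dropped in the slots 84, fully home 80.
- bar (a point): Middle of the lid's finger bar, 31 mm above the lid's origin: bar 52 mm along the lid's x, 12 mm thick along y, 20 to 42 mm above the origin. Once dropped, clockwise (from above) closes: it sinks 0.11 mm per degree, 1 mm axial play, is home after 37 to 47 deg, hard stop about 12 deg further. A few newtons suffice; 35 N of contact spoils the lugs.
- lab_timer: White countdown timer lying on the bench, 87 x 86 x 19 mm; origin at the centre of its underside. Bystander.
- tape_roll: Roll of beige tape lying flat, 104 mm across, 25 mm high; origin at the centre of its underside. Bystander.
- petri_a: Covered petri dish, 62 mm across, 15 mm high; origin at the centre of its underside. Bystander; the dish nearer the buckets of two.
- marker: Dark marker pen lying by the black mixer, 141 x 16 x 14 mm; origin at the centre of its underside. Bystander.

How it is judged:
At the end, for the whole second after the job is handed in: The lid rests level on the open bucket, centred within 3 mm, screwed fully home: its lower edge less than 81.2 mm above the holder's underside (home is 80 mm, merely dropped in is 84 mm), still and released (z of lid in the frame of holder below 0.0812 m and horizontal distance between lid and holder below 0.003 m and angle between lid's own z axis and vertical below 0.05 rad and linear speed of lid below 0.01 m/s); the robot touches nothing.
It fails at once if the lid is forced: over 35 N between the lid and the bucket or its holder (contact force between lid and holder above 35 N).
It fails at once if the timer, tape roll, petri dish or marker is pushed more than 20 mm (distance of any of lab_timer, tape_roll, petri_a, marker from where it was at the start of the episode above 0.02 m).
It also fails if it takes over 67 s, if anything falls off the work surface, if the arm or the gripper's body presses on something with over 40 N, if the wrist force passes 120 N, or if a joint passes its speed limit or range.

## Working session

There is one attempt and no reset: what is moved stays moved. The work goes in short steps, Python scripts to look and compute and a tool call to move; the robot and the scene stay as the last step left them, time stands still between calls to the robot, and variables do not carry over. Pictures are saved under pics/ and viewed, at most 10 in all, crops included, and the job is handed in when it is done.

Besides the shell and the picture viewer there is one more tool, called after "Emit:" as name([rows], argument=value, ...), one row to a line, values as JSON. drive_tool: Moves the arm, as the interface text tells. Its arguments: {"type":"object","properties":{"motion":{"type":"array"},"force":{"type":"number"}},"required":["motion"]}

```bash
mkdir -p pics
cat > h.py <<'E'
import numpy as np, cv2
from station import bot, cams
def ray(cam,pt):
    c=cams.calibration(cam);K=np.array([[c['fx'],0,c['cx']],[0,c['fy'],c['cy']],[0,0,1.]])
    u=cv2.undistortPoints(np.array([[[pt[1],pt[0]]]],float),K,np.array(c['dist_coeffs'],float))[0,0]
    E=np.array(c['extrinsics']);R=E[:3,:3];o=-R.T@E[:3,3];d=R.T@np.array([u[0],-u[1],-1.]);return o,d/np.linalg.norm(d)
def tri(p1,p2):
    (a,d),(b,e)=ray('scene',p1),ray('top',p2)
    s=np.linalg.lstsq(np.c_[d,-e],b-a,rcond=None)[0];P,Q=a+s[0]*d,b+s[1]*e
    return (P+Q)/2,np.linalg.norm(P-Q)
def onz(cam,pt,z):
    o,d=ray(cam,pt);return o+d*(z-o[2])/d[2]
def proj(cam,P):
    c=cams.calibration(cam);K=np.array([[c['fx'],0,c['cx']],[0,c['fy'],c['cy']],[0,0,1.]]);E=np.array(c['extrinsics'])
    q=(E[:3,:3]@np.atleast_2d(P).T).T+E[:3,3];q=q*[1,-1,-1]
    return cv2.projectPoints(q,np.zeros(3),np.zeros(3),K,np.array(c['dist_coeffs'],float))[0][:,0]
E
python3 - <<'E'
from h import *
np.set_printoptions(precision=4,suppress=True)
for c in('scene','top'):
    cv2.imwrite(f'pics/{c}0.png',cams.get_image(c)[:,:,::-1])
    print(c,ray(c,(210,280)))
for n in('mouth','bar','lid','holder','tape_roll','lab_timer','petri_a','marker'):
    r={c:cams.landmark_of(c,n)[:2] for c in('scene','top')}
    print(n,[[(np.round(q['point'],1).tolist(),round(q['score'],2)) for q in r[c]] for c in r])
    if r['scene'] and r['top']: print('   ',tri(r['scene'][0]['point'],r['top'][0]['point']))
s=bot.get_state();print(s)
E
```

```text
scene (array([0.2172, 0.3741, 0.7345]), array([ 0.3213, -0.5589, -0.7645]))
top (array([ 0.4253, -0.0966,  0.954 ]), array([ 0.0792, -0.006 , -0.9968]))
mouth [[([212.8, 193.4], 0.94)], [([149.2, 228.2], 0.9)]]
    (array([ 0.5956, -0.0168,  0.1082]), np.float64(0.0006557503076654916))
bar [[([196.5, 302.0], 0.75)], [([209.2, 330.4], 0.94)]]
    (array([ 0.4988, -0.1941,  0.0198]), np.float64(0.0018524997943751185))
lid [[([211.0, 302.0], 0.68)], [([213.5, 325.7], 0.82), ([236.2, 223.2], 0.26)]]
    (array([ 0.4942, -0.1879, -0.0116]), np.float64(1.4147685129420411e-05))
holder [[([254.7, 203.4], 0.69), ([214.5, 191.9], 0.53)], [([157.4, 235.7], 0.65), ([211.6, 326.7], 0.56)]]
    (array([ 0.6013, -0.0209, -0.0115]), np.float64(0.004279978886680955))
tape_roll [[([198.2, 241.5], 0.69)], []]
lab_timer [[([160.0, 267.4], 0.68)], [([144.8, 364.4], 0.76)]]
    (array([ 0.6178, -0.2668, -0.0056]), np.float64(0.011662385577979198))
petri_a [[([289.1, 330.2], 0.94)], [([277.7, 254.5], 0.67)]]
    (array([ 0.3761, -0.0541,  0.0002]), np.float64(0.0020837160368025994))
marker [[([296.9, 269.3], 0.64)], [([235.3, 223.0], 0.65)]]
    (array([ 0.4552,  0.0035, -0.0006]), np.float64(0.0011000571242103397))
{'time_s': 0.9, 'joints': array([ 1.221 ,  0.4674, -0.0116,  1.6027,  0.006 ,  1.0714, -0.0563]), 'qd': array([ 0.001 , -0.0003, -0.0009, -0.0019, -0.0014,  0.0006, -0.0002]), 'joint_efforts': array([ -0.    , -52.0395,  -0.0125, -24.4051,  -0.0567,   0.0113,
        -0.    ]), 'tcp_pos': array([ 0.1962, -0.6197,  0.1944]), 'ee_rot': array([3.1415, 0.    , 0.3067]), 'ft_force': array([0.5976, 1.1455, 0.1003]), 'ft_torque': array([ 0.0137, -0.0376, -0.032 ]), 'grip_force': 0.0, 'gripper_width': 1.0012820493797627}
```

View pics/scene0.png

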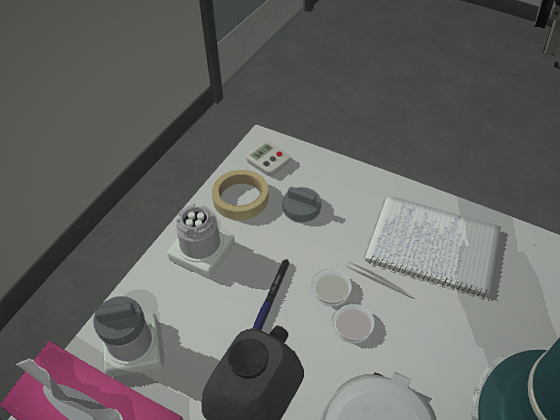

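View pics/top0.png

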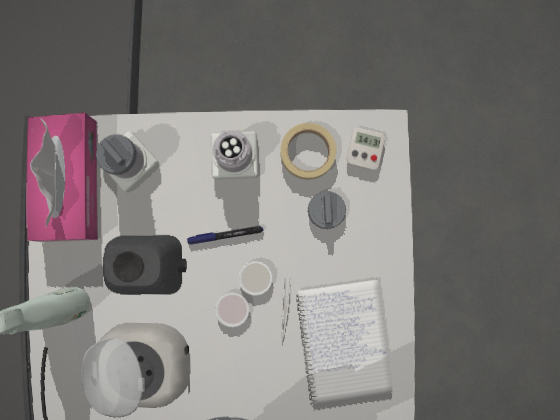

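The scene view shows the lid at (302,203), the open bucket at (197,225), and the tape roll between them. In the top view the lid is at (327,210) with its bar roughly along the image's vertical, and the bucket is at (232,148).

Run:
```python
from h import *
np.set_printoptions(precision=4,suppress=True)
T=[]
for c,ctrs in(('scene',((302,203),(197,225))),('top',((327,210),(232,150)))):
    ims=[cams.get_image(c).astype(float) for _ in range(4)];im=np.mean(ims,0).astype(np.uint8)
    cv2.imwrite(f'pics/{c}m.png',im[:,:,::-1])
    T.append(np.hstack([cv2.resize(im[y-30:y+30,x-40:x+40,::-1],(400,300),interpolation=cv2.INTER_CUBIC) for x,y in ctrs]))
cv2.imwrite('pics/crop.png',np.vstack(T))
L={}
for n in('mouth','bar','lid','holder'):
    for c in('scene','top'):
        P=[q['point'] for q in [cams.landmark_of(c,n) for _ in range(3)] for q in q[:1]]
        L[n,c]=np.mean(P,0)
    print(n,L[n,'scene'],L[n,'top'],tri(L[n,'scene'],L[n,'top']))
z={'mouth':.096,'bar':.031,'lid':0,'holder':0}
for n in z: print(n,[onz(c,L[n,c],z[n])[:2] for c in('scene','top')])
for c in('scene','top'):
  for n in('lid','holder'):
    m=cams.masks_of(c,n)
    for q in m[:2]:
        r=q['region'];ys,xs=np.nonzero(r);print(c,n,q['score'],q['point'],r.sum(),xs.min(),xs.max(),ys.min(),ys.max())
```

```text
mouth [213.5 194.1] [144.8 229.2] (array([ 0.6015, -0.0194,  0.101 ]), np.float64(0.006128163075621688))
  return _methods._mean(a, axis=axis, dtype=dtype,
  ret = ret.dtype.type(ret / rcount)
Traceback (most recent call last):
  File "h.py", line 8, in tri
    (a,d),(b,e)=ray('scene',p1),ray('top',p2)
                                ~~~^^^^^^^^^^
  File "h.py", line 5, in ray
    u=cv2.undistortPoints(np.array([[[pt[1],pt[0]]]],float),K,np.array(c['dist_coeffs'],float))[0,0]
                                      ~~^^^
IndexError: invalid index to scalar variable.
```

View pics/crop.png

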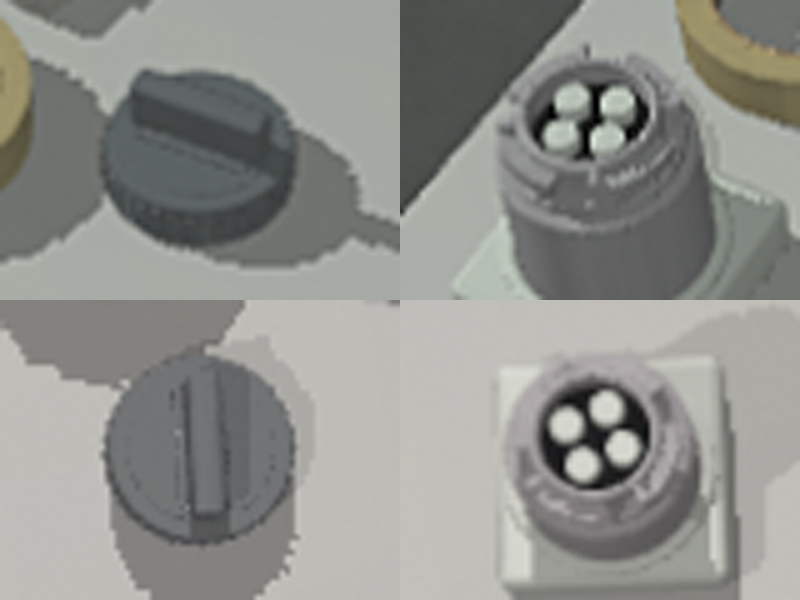

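The crops show the bar's top ridge clearly in both views: top (327.6,193.6)–(328.4,222.8), scene (290.6,188.6)–(314.4,198.6). The mouth's dark opening is at about top (231,147) and scene (194.6,218).

Run:
```python
from h import *
from scipy.optimize import minimize
np.set_printoptions(precision=4,suppress=True)
A,ea=tri((188.6,290.6),(193.6,327.6));B,eb=tri((198.6,314.4),(222.8,328.4))
print('bar ends',A,ea,B,eb,'mid',(A+B)/2,'yaw',np.degrees(np.arctan2(*(A-B)[[1,0]])),np.linalg.norm(A-B))
# lid silhouette fit
t=np.linspace(0,2*np.pi,60)
cyl=np.vstack([np.c_[.034*np.cos(t),.034*np.sin(t),0*t+z] for z in(.002,.02)])
M={}
for c in('scene','top'):
    m=cams.masks_of(c,'lid'); M[c]=m
    print(c,[(round(q['score'],2),np.round(q['point']).tolist(),int(q['region'].sum())) for q in m[:3]])
def sil(c,p):
    im=np.zeros((420*8,560*8),np.uint8)
    parts=[cyl]; a=p[2]; R=np.array([[np.cos(a),-np.sin(a)],[np.sin(a),np.cos(a)]])
    b=np.array([[x,y,z] for x in(-.026,.026) for y in(-.006,.006) for z in(.02,.042)]);b[:,:2]=b[:,:2]@R.T;parts.append(b)
    for q in parts:
        h=cv2.convexHull((proj(c,q+[p[0],p[1],p[3]])*8+4).astype(np.int32)); cv2.fillConvexPoly(im,h,255)
    return cv2.resize(im,(560,420),interpolation=cv2.INTER_AREA)/255
near={'scene':(203,302),'top':(210,327)}
G={}
for c in M:
    q=[q for q in M[c] if np.hypot(*(np.array(q['point'])-near[c]))<15]
    if q: G[c]=q[0]['region'].astype(float)
yaw0=np.arctan2(*(A-B)[[1,0]])
for sel in [[c] for c in G]+[list(G)]:
    f=lambda p:sum(np.abs(sil(c,[p[0]/100,p[1]/100,yaw0,0])-G[c]).sum() for c in sel)
    r=minimize(f,[50,-19.3],method='Nelder-Mead',options=dict(initial_simplex=[[50,-19.3],[50.8,-19.3],[50,-18.5]]));print(sel,r.x,r.fun)
# mouth
P={}
for c,(x0,y0,x1,y1) in dict(scene=(178,203,212,232),top=(215,132,248,163)).items():
    im=cv2.imread(f'pics/{c}m.png'); g=cv2.resize(im[y0:y1,x0:x1],None,fx=8,fy=8,interpolation=cv2.INTER_CUBIC).max(2)
    _,_,st,ce=cv2.connectedComponentsWithStats((g<75).astype(np.uint8)); 
    ys,xs=np.nonzero(g<75);h=cv2.convexHull(np.c_[xs,ys].astype(np.int32));e=cv2.fitEllipse(h)
    P[c]=np.array([y0+(e[0][1]+.5)/8-.5,x0+(e[0][0]+.5)/8-.5]);print(c,'mouth',P[c],np.array(e[1])/8,onz(c,P[c],.096))
print(tri(P['scene'],P['top']))
```

```text
bar ends [ 0.523  -0.1896  0.0332] 0.008139964063783544 [ 0.4727 -0.1888  0.0332] 0.003326864681232717 mid [ 0.4979 -0.1892  0.0332] yaw -0.8879224313350221 0.05024276360279649
scene []
top [(0.64, [209.0, 325.0], 1186)]
['top'] [ 49.971  -18.7186] 64.43137254901961
['top'] [ 49.971  -18.7186] 64.43137254901961
scene mouth [214.2962 191.5083] [23.0847 29.3584] [ 0.6042 -0.0203  0.096 ]
top mouth [146.8011 230.4867] [20.9926 21.987 ] [ 0.6018 -0.0197  0.096 ]
(array([ 0.6021, -0.0194,  0.098 ]), np.float64(0.0017076698494414605))
```

Emit:
drive_tool([
  {"x":3,"y":-2.3,"z":0,"roll":0.5,"claw":1},
  {"x":6.5,"y":-5,"z":0,"roll":1,"claw":1},
  {"x":10.5,"y":-8,"z":0,"roll":1.5,"claw":1},
  {"x":14.5,"y":-11,"z":0,"roll":2,"claw":1},
  {"x":18,"y":-13.7,"z":0,"roll":2.5,"claw":1},
  {"x":21.5,"y":-16.4,"z":0,"roll":3,"claw":1},
  {"x":25,"y":-19.1,"z":0,"roll":3.1,"claw":1},
  {"x":28.5,"y":-21.8,"z":0,"roll":3.1,"claw":1},
  {"x":32,"y":-24.4,"z":0,"roll":3.1,"claw":1},
  {"x":35,"y":-26.7,"z":0,"roll":3.1,"claw":1},
])

```text
time_s: 2.83
tcp_pos: [0.4345, -0.2802, 0.1948]
ee_rot: [3.141, -0.001, -0.018]
ft_force: [0.5, -0.7, -0.5]
gripper_width: 1.0
grip_force: 0.0
```

Emit:
drive_tool([
  {"x":2,"y":-3,"z":0},
  {"x":4,"y":-6,"z":0},
  {"x":5,"y":-7.2,"z":1.5},
  {"x":5,"y":-7.2,"z":4},
  {"x":5,"y":-7.2,"z":6.5},
  {"x":5,"y":-7.2,"z":8.5},
  {"x":5,"y":-7.2,"z":8.5},
  {"x":5,"y":-7.2,"z":8.5},
])

```text
invalid input
```

Run:
```python
from h import *
np.set_printoptions(precision=4,suppress=True)
s=bot.get_state();print(s['time_s'],s['tcp_pos'],s['ee_rot'],s['joints'])
for c in('scene','top'):
    cv2.imwrite(f'pics/{c}1.png',cams.get_image(c)[:,:,::-1]);print(c,proj(c,s['tcp_pos']),proj(c,[.4997,-.187,.042]))
x=cv2.imread('pics/top1.png')[170:250,270:378];y=cv2.imread('pics/scene1.png')[150:230,250:358]
cv2.imwrite('pics/c1.png',np.vstack([cv2.resize(q,None,fx=3.7,fy=3.7,interpolation=cv2.INTER_CUBIC) for q in(x,y)]))
```

```text
2.8333 [ 0.4345 -0.2802  0.1948] [ 3.1409 -0.0007 -0.0181] [ 0.63    0.2509 -0.1424  1.9188  0.0429  0.9738 -1.121 ]
scene [[362.4544 102.9588]] [[299.3151 190.543 ]]
top [[401.3148 242.5757]] [[327.9046 208.1972]]
```

View pics/c1.png

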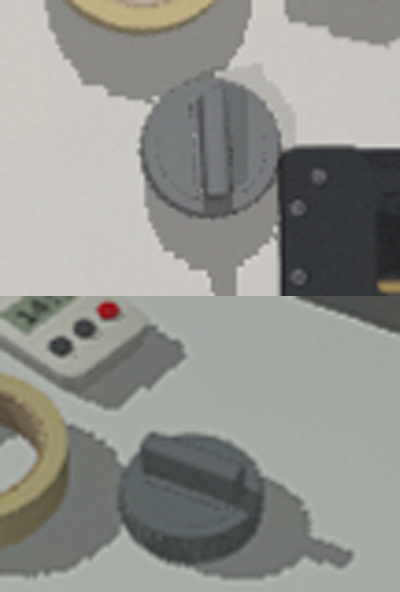

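The move was refused because its rows lacked keys. The picture shows the arm still to the right of the lid, with the lid at about (327,210) in the top view.

Emit:
drive_tool([
  {"x":2,"y":-3,"z":0,"roll":0,"claw":1},
  {"x":4,"y":-6,"z":0,"roll":0,"claw":1},
  {"x":5,"y":-7.2,"z":1.5,"roll":0,"claw":1},
  {"x":5,"y":-7.2,"z":4,"roll":0,"claw":1},
  {"x":5,"y":-7.2,"z":6.5,"roll":0,"claw":1},
  {"x":5,"y":-7.2,"z":8.5,"roll":0,"claw":1},
  {"x":5,"y":-7.2,"z":8.5,"roll":0,"claw":1},
  {"x":5,"y":-7.2,"z":8.5,"roll":0,"claw":1},
])

```text
time_s: 3.6
tcp_pos: [0.4842, -0.2109, 0.1089]
ee_rot: [-3.141, 0.002, -0.018]
ft_force: [1.3, 0.1, 1.3]
gripper_width: 0.998
grip_force: 0.0
```

Run:
```python
from h import *
np.set_printoptions(precision=4,suppress=True)
for c in('scene','top'):
    cv2.imwrite(f'pics/{c}2.png',cams.get_image(c)[:,:,::-1])
s=bot.get_state();print(s['time_s'],s['tcp_pos'],s['ee_rot'],s['joints'],s['ft_force'])
for c in('scene','top'):print(c,proj(c,s['tcp_pos']),proj(c,[.4997,-.187,.042]))
x=cv2.imread('pics/top2.png')[170:250,270:378];y=cv2.imread('pics/scene2.png')[150:230,250:358]
cv2.imwrite('pics/c2.png',np.hstack([cv2.resize(q,None,fx=3.7,fy=3.7,interpolation=cv2.INTER_CUBIC) for q in(x,y)]))
```

```text
3.7 [ 0.4857 -0.2114  0.1106] [ 3.1408 -0.0019 -0.0183] [ 0.4935  0.3838 -0.1776  1.9611  0.0925  0.8023 -1.3248] [-0.3164  0.4223 -0.832 ]
scene [[313.7815 156.3242]] [[299.3151 190.543 ]]
top [[346.9817 213.0329]] [[327.9046 208.1972]]
```

View pics/c2.png

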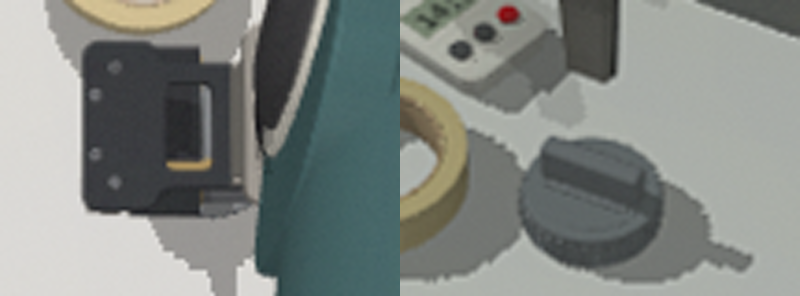

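Emit:
drive_tool([
  {"x":1.3,"y":-2.3,"z":0,"roll":0,"claw":1},
  {"x":1.3,"y":-2.3,"z":2,"roll":0,"claw":1},
  {"x":1.3,"y":-2.3,"z":4.5,"roll":0,"claw":1},
  {"x":1.3,"y":-2.3,"z":6.5,"roll":0,"claw":1},
  {"x":1.3,"y":-2.3,"z":7.6,"roll":0,"claw":1},
  {"x":1.3,"y":-2.3,"z":8.2,"roll":0,"claw":1},
  {"x":1.3,"y":-2.3,"z":8.6,"roll":0,"claw":1},
  {"x":1.3,"y":-2.3,"z":8.6,"roll":0,"claw":1},
  {"x":1.3,"y":-2.3,"z":8.6,"roll":0,"claw":1},
])

```text
time_s: 4.45
tcp_pos: [0.499, -0.1884, 0.0243]
ee_rot: [3.141, -0.002, -0.018]
ft_force: [-0.3, 0.2, -0.8]
gripper_width: 1.0
grip_force: 0.0
```

Emit:
drive_tool([
  {"x":0,"y":0,"z":0,"roll":0,"claw":0},
  {"x":0,"y":0,"z":0,"roll":0,"claw":0},
  {"x":0,"y":0,"z":0,"roll":0,"claw":0},
  {"x":0,"y":0,"z":0,"roll":0,"claw":0},
  {"x":0,"y":0,"z":0,"roll":0,"claw":0},
  {"x":0,"y":0,"z":0,"roll":0,"claw":0},
  {"x":0,"y":0,"z":0,"roll":0,"claw":0},
  {"x":0,"y":0,"z":0,"roll":0,"claw":0},
  {"x":0,"y":0,"z":0,"roll":0,"claw":0},
  {"x":0,"y":0,"z":0,"roll":0,"claw":0},
], force=30)

```text
time_s: 5.28
tcp_pos: [0.4982, -0.188, 0.0233]
ee_rot: [-3.142, 0.0, -0.018]
ft_force: [0.3, -0.9, 0.7]
gripper_width: 0.298
grip_force: 0.0
```

Emit:
drive_tool([
  {"x":0,"y":0,"z":0,"roll":0,"claw":0},
  {"x":0,"y":0,"z":0,"roll":0,"claw":0},
  {"x":0,"y":0,"z":0,"roll":0,"claw":0},
  {"x":0,"y":0,"z":0,"roll":0,"claw":0},
  {"x":0,"y":0,"z":0,"roll":0,"claw":0},
  {"x":0,"y":0,"z":0,"roll":0,"claw":0},
])

```text
time_s: 5.78
tcp_pos: [0.4982, -0.188, 0.0234]
ee_rot: [3.142, -0.0, -0.018]
ft_force: [0.2, -0.1, -0.3]
gripper_width: 0.004
grip_force: 0.0
```

Run:
```python
from h import *
for c in('scene','top'):
    cv2.imwrite(f'pics/{c}3.png',cams.get_image(c)[:,:,::-1])
x=cv2.imread('pics/top3.png')[160:260,260:395];y=cv2.imread('pics/scene3.png')[150:250,230:365]
cv2.imwrite('pics/c3.png',np.hstack([cv2.resize(q,(400,296),interpolation=cv2.INTER_CUBIC) for q in(x,y)]))
```

```text
(no output)
```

View pics/c3.png

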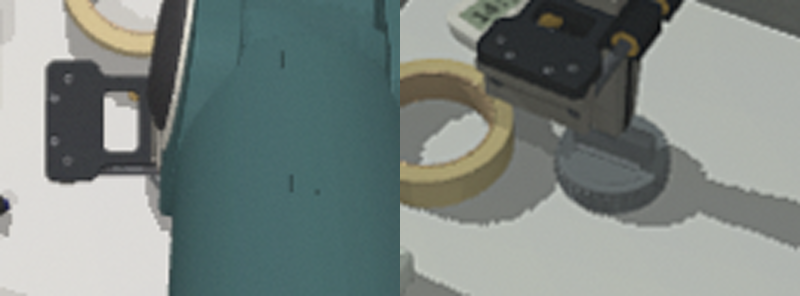

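Run:
```python
from h import *
np.set_printoptions(precision=4,suppress=True)
s=bot.get_state();p=s['tcp_pos'];print(p,s['gripper_width'],s['ft_force'])
for c in('scene','top'):
    print(c,proj(c,np.array([p,p+[0,0,.02],p+[0,0,.088],p+[.01,0,0],p+[-.01,0,0]])))
    x=cv2.imread(f'pics/{c}3.png');
    for q,k in((p,(0,0,255)),(p+[0,0,.088],(0,255,0))):
        u=proj(c,q)[0];cv2.circle(x,tuple(int(v) for v in np.round(u)),1,k,-1)
    u=proj(c,p)[0].astype(int);cv2.imwrite(f'pics/o_{c}.png',cv2.resize(x[u[1]-45:u[1]+35,u[0]-40:u[0]+40],(400,400),interpolation=cv2.INTER_CUBIC))
cv2.imwrite('pics/o.png',np.hstack([cv2.imread(f'pics/o_{c}.png') for c in('scene','top')]))
c=cams.calibration('scene');print({k:c[k] for k in c if k!='extrinsics'})
```

```text
[ 0.4982 -0.188   0.0234] 0.004667058211104365 [-0.2879  0.1925  0.0976]
scene [[300.2374 197.503 ]
 [300.3505 189.933 ]
 [300.753  162.2926]
 [295.2492 195.5496]
 [305.2579 199.4694]]
top [[327.4901 209.8667]
 [328.5764 208.9676]
 [332.6493 205.595 ]
 [327.3614 204.3577]
 [327.6168 215.3859]]
{'fx': 533.777481083074, 'fy': 533.777481083074, 'cx': 283.12888041380785, 'cy': 202.115521407811, 'dist_coeffs': array([-0.1838,  0.    ,  0.    ,  0.    ,  0.    ])}
```

View pics/o.png

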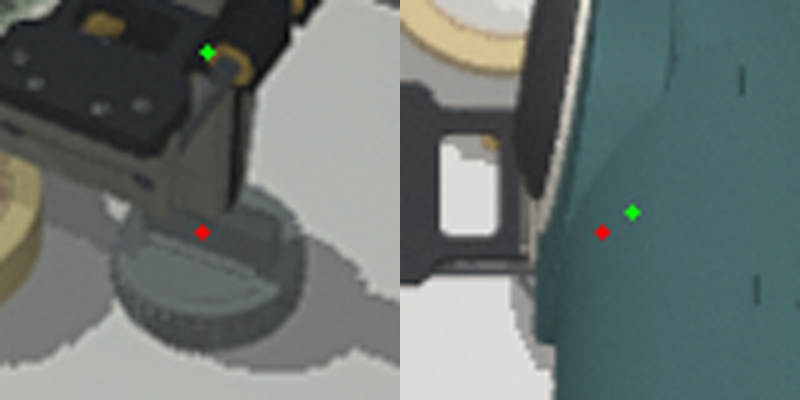

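Run:
```python
from h import *
np.set_printoptions(precision=1,suppress=True)
p=np.array([.4857,-.2114,.1106])
print('c2 +y finger inner/outer tip at x-10,x+10',proj('scene',np.array([p+[dx,dy,0] for dx in(-.01,.01) for dy in(.046,.064)])))
p=np.array([.498,-.188,.0234])
print('body +y end lower corners',proj('scene',np.array([p+[dx,.095,.088] for dx in(-.0375,.0375)])),'or',proj('scene',np.array([p+[sx*.095,.0375,.088] for sx in(-1,1)])))
print('finger tip outer',proj('scene',np.array([p+[dx,.018,dz] for dx in(-.01,.01) for dz in(0,.088)])))
print('top body',proj('top',np.array([p+[dx,dy,.12] for dx in(-.0375,.0375) for dy in(.095,-.095)])))
# finger dark pixels in scene2
d=np.abs(cv2.imread('pics/scene2.png').astype(int)-cv2.imread('pics/scenem.png')).max(2)>25
ys,xs=np.nonzero(d)
for r in range(120,185,4): print(r,xs[ys==r].min() if (ys==r).any() else None,xs[ys==r].max() if (ys==r).any() else None)
```

```text
c2 +y finger inner/outer tip at x-10,x+10 [[306.8 175.9]
 [301.7 183.1]
 [295.8 171.8]
 [290.6 178.9]]
body +y end lower corners [[294.3 209.2]
 [252.1 192.3]] or [[344.1 197.4]
 [240.1 157.8]]
finger tip outer [[300.7 206.3]
 [301.3 171.2]
 [290.6 202.3]
 [290.4 167.2]]
top body [[274.9 228.6]
 [394.9 226.6]
 [274.2 181.2]
 [393.2 179.7]]
120 270 337
124 269 335
128 275 334
132 272 334
136 277 316
140 287 313
144 292 312
148 292 309
152 293 309
156 293 309
160 294 308
164 295 308
168 295 308
172 304 305
176 None None
180 None None
184 None None
```

The lid hasn't moved, yet the fingers closed completely, so they must have passed above the bar. I'll half-open them and feel down to the disc beside the bar.

Emit:
drive_tool([
  {"x":0,"y":0,"z":0,"roll":0,"claw":0.43},
  {"x":0,"y":0,"z":0,"roll":0,"claw":0.43},
  {"x":0,"y":0,"z":0,"roll":0,"claw":0.43},
  {"x":0,"y":0,"z":0,"roll":0,"claw":0.43},
  {"x":0,"y":0,"z":0,"roll":0,"claw":0.43},
  {"x":0,"y":0,"z":0,"roll":0,"claw":0.43},
  {"x":0,"y":0,"z":0.1,"roll":0,"claw":0.43},
  {"x":0,"y":0,"z":0.2,"roll":0,"claw":0.43},
  {"x":0,"y":0,"z":0.2,"roll":0,"claw":0.43},
])

```text
time_s: 6.63
tcp_pos: [0.498, -0.1879, 0.0211]
ee_rot: [-3.141, 0.0, -0.018]
ft_force: [-0.8, 0.2, -0.5]
gripper_width: 0.43
grip_force: 0.0
```

Run:
```python
from h import *
s=bot.get_state();print(s['tcp_pos'],s['gripper_width'],s['ft_force'])
x=cams.get_image('scene')[150:230,262:342,::-1]
cv2.imwrite('pics/c4.png',cv2.resize(x,(560,560),interpolation=cv2.INTER_CUBIC))
```

```text
[ 0.49803524 -0.18794631  0.02111299] 0.4301991087399908 [-0.83272678  0.17117289 -0.49604409]
```

View pics/c4.png

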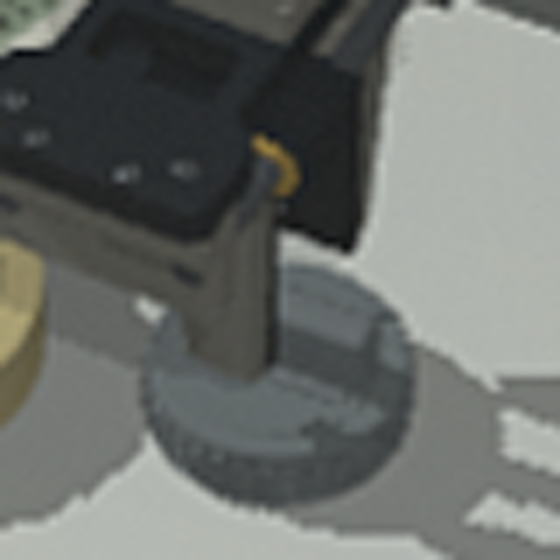

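The picture shows the front finger (tip at about (296,204)) standing just in front of the bar, over the disc. I'll feel further down.

Emit:
drive_tool([
  {"x":0,"y":0,"z":0.1,"roll":0,"claw":0.43},
  {"x":0,"y":0,"z":0.2,"roll":0,"claw":0.43},
  {"x":0,"y":0,"z":0.3,"roll":0,"claw":0.43},
  {"x":0,"y":0,"z":0.3,"roll":0,"claw":0.43},
])

```text
time_s: 7.02
tcp_pos: [0.498, -0.188, 0.0181]
ee_rot: [-3.142, 0.0, -0.018]
ft_force: [0.1, -0.7, -0.1]
gripper_width: 0.431
grip_force: 0.0
```

Emit:
drive_tool([
  {"x":0,"y":0,"z":0.1,"roll":0,"claw":0.43},
  {"x":0,"y":0,"z":0.2,"roll":0,"claw":0.43},
  {"x":0,"y":0,"z":0.3,"roll":0,"claw":0.43},
  {"x":0,"y":0,"z":0.3,"roll":0,"claw":0.43},
])

```text
time_s: 7.35
tcp_pos: [0.4981, -0.188, 0.0151]
ee_rot: [-3.142, 0.0, -0.018]
ft_force: [-0.3, 0.9, -0.4]
gripper_width: 0.428
grip_force: 0.0
```

Emit:
drive_tool([
  {"x":0,"y":0,"z":0,"roll":0,"claw":0},
  {"x":0,"y":0,"z":0,"roll":0,"claw":0},
  {"x":0,"y":0,"z":0,"roll":0,"claw":0},
  {"x":0,"y":0,"z":0,"roll":0,"claw":0},
  {"x":0,"y":0,"z":0,"roll":0,"claw":0},
  {"x":0,"y":0,"z":0,"roll":0,"claw":0},
  {"x":0,"y":0,"z":0,"roll":0,"claw":0},
  {"x":0,"y":0,"z":0,"roll":0,"claw":0},
])

```text
time_s: 8.02
tcp_pos: [0.4983, -0.1879, 0.0154]
ee_rot: [-3.142, -0.0, -0.018]
ft_force: [-0.6, 0.5, -0.0]
gripper_width: 0.124
grip_force: 29.9
```

Now it grips the bar (11.4 mm wide), probably only near the top. I'll reopen, feel further down for the disc, and take a deeper grip.

Emit:
drive_tool([
  {"x":0,"y":0,"z":0,"roll":0,"claw":0.3},
  {"x":0,"y":0,"z":0,"roll":0,"claw":0.3},
  {"x":0,"y":0,"z":0,"roll":0,"claw":0.3},
  {"x":0,"y":0,"z":0.1,"roll":0,"claw":0.3},
  {"x":0,"y":0,"z":0.2,"roll":0,"claw":0.3},
  {"x":0,"y":0,"z":0.3,"roll":0,"claw":0.3},
  {"x":0,"y":0,"z":0.4,"roll":0,"claw":0.3},
  {"x":0,"y":0,"z":0.4,"roll":0,"claw":0.3},
])

```text
time_s: 8.68
tcp_pos: [0.498, -0.1879, 0.0111]
ee_rot: [-3.141, 0.0, -0.018]
ft_force: [0.6, -0.5, -0.0]
gripper_width: 0.298
grip_force: 0.0
```

Emit:
drive_tool([
  {"x":0,"y":0,"z":0.1,"roll":0,"claw":0.3},
  {"x":0,"y":0,"z":0.2,"roll":0,"claw":0.3},
  {"x":0,"y":0,"z":0.3,"roll":0,"claw":0.3},
  {"x":0,"y":0,"z":0.4,"roll":0,"claw":0.3},
  {"x":0,"y":0,"z":0.4,"roll":0,"claw":0.3},
])

```text
time_s: 9.1
tcp_pos: [0.498, -0.188, 0.0071]
ee_rot: [-3.142, 0.0, -0.018]
ft_force: [-0.0, 0.0, 0.3]
gripper_width: 0.301
grip_force: 0.0
```

Emit:
drive_tool([
  {"x":0,"y":0,"z":0.1,"roll":0,"claw":0.3},
  {"x":0,"y":0,"z":0.2,"roll":0,"claw":0.3},
  {"x":0,"y":0,"z":0.3,"roll":0,"claw":0.3},
  {"x":0,"y":0,"z":0.3,"roll":0,"claw":0.3},
])

```text
time_s: 9.43
tcp_pos: [0.4981, -0.188, 0.0042]
ee_rot: [-3.142, 0.0, -0.018]
ft_force: [-0.2, 0.5, -0.1]
gripper_width: 0.3
grip_force: 0.0
```

Emit:
drive_tool([
  {"x":0,"y":0,"z":0,"roll":0,"claw":0},
  {"x":0,"y":0,"z":0,"roll":0,"claw":0},
  {"x":0,"y":0,"z":0,"roll":0,"claw":0},
  {"x":0,"y":0,"z":0,"roll":0,"claw":0},
  {"x":0,"y":0,"z":0,"roll":0,"claw":0},
  {"x":0,"y":0,"z":0,"roll":0,"claw":0},
])

```text
time_s: 9.93
tcp_pos: [0.4982, -0.188, 0.0044]
ee_rot: [3.142, 0.0, -0.018]
ft_force: [-0.0, 0.5, -0.1]
gripper_width: 0.13
grip_force: 30.0
```

Firm grip (12.0 mm, 30 N). Lifting.

Emit:
drive_tool([
  {"x":0,"y":0,"z":-1,"roll":0,"claw":0},
  {"x":0,"y":0,"z":-3,"roll":0,"claw":0},
  {"x":0,"y":0,"z":-5.5,"roll":0,"claw":0},
  {"x":0,"y":0,"z":-8,"roll":0,"claw":0},
  {"x":0,"y":0,"z":-10.5,"roll":0,"claw":0},
  {"x":0,"y":0,"z":-12,"roll":0,"claw":0},
  {"x":0,"y":0,"z":-12,"roll":0,"claw":0},
])

```text
time_s: 10.52
tcp_pos: [0.5005, -0.1888, 0.1284]
ee_rot: [3.139, -0.007, -0.018]
ft_force: [0.1, 0.5, -2.1]
gripper_width: 0.127
grip_force: 30.0
```

Emit:
drive_tool([
  {"x":1.2,"y":-2,"z":0,"roll":0,"claw":0},
  {"x":2.5,"y":-4.2,"z":0,"roll":0,"claw":0},
  {"x":3.8,"y":-6.5,"z":0,"roll":0,"claw":0},
  {"x":5.1,"y":-8.7,"z":0,"roll":0,"claw":0},
  {"x":6.4,"y":-11,"z":0,"roll":0,"claw":0},
  {"x":7.6,"y":-13,"z":0,"roll":0,"claw":0},
  {"x":8.8,"y":-15,"z":0,"roll":0,"claw":0},
  {"x":9.9,"y":-16.9,"z":0,"roll":0,"claw":0},
  {"x":9.9,"y":-16.9,"z":0,"roll":0,"claw":0},
  {"x":9.9,"y":-16.9,"z":0,"roll":0,"claw":0},
])

```text
time_s: 11.35
tcp_pos: [0.5996, -0.0192, 0.1231]
ee_rot: [-3.141, 0.002, -0.015]
ft_force: [0.0, -0.7, -1.7]
gripper_width: 0.129
grip_force: 30.0
```

Run:
```python
from h import *
np.set_printoptions(precision=4,suppress=True)
T=[]
for c,(x,y) in(('scene',(197,205)),('top',(232,150))):
    im=np.mean([cams.get_image(c) for _ in range(4)],0).astype(np.uint8)
    cv2.imwrite(f'pics/{c}5.png',im[:,:,::-1])
    old=cv2.imread(f'pics/{c}m.png')
    T.append(np.hstack([cv2.resize(q[y-37:y+38,x-50:x+50],(400,300),interpolation=cv2.INTER_CUBIC) for q in(im[:,:,::-1],old)]))
cv2.imwrite('pics/c5.png',np.vstack(T))
s=bot.get_state();print(s['time_s'],s['tcp_pos'],s['ee_rot'],s['joints'],s['ft_force'],s['ft_torque'])
for c in('scene','top'):
    m=cams.masks_of(c,'lid');print(c,[(round(q['score'],2),np.round(q['point']).tolist(),int(q['region'].sum())) for q in m[:3]])
    for q in m[:3]: np.save(f'm_{c}.npy',q['region']);break
```

```text
11.75 [ 0.6    -0.0216  0.1244] [ 3.1413 -0.     -0.019 ] [ 0.1525  0.4783 -0.2251  1.7766  0.1318  0.9012 -1.7199] [-0.1917  0.1905 -1.9938] [ 0.0463 -0.0129 -0.0163]
scene [(0.73, [211.0, 199.0], 1130)]
top []
```

View pics/c5.png

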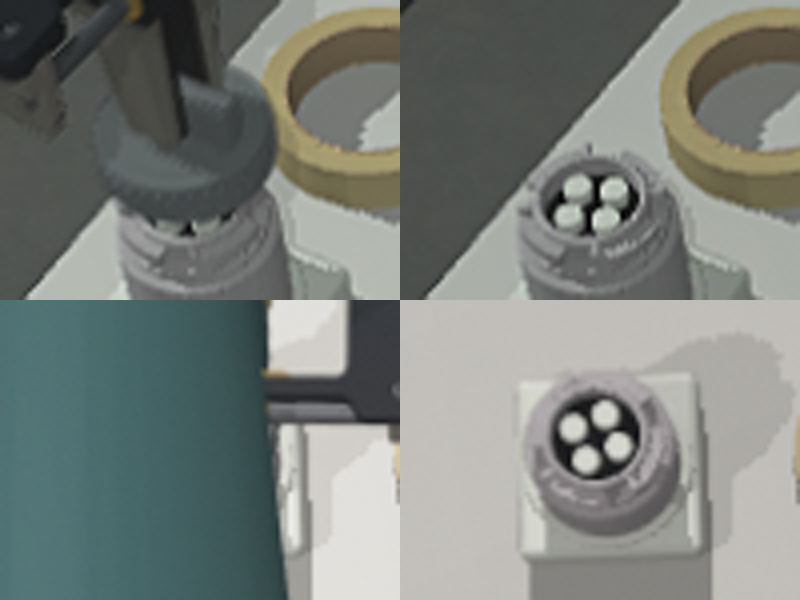

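The scene crop shows the lid above the bucket, its centre a few pixels left of the bucket's axis. The top view is blocked by the arm. I'll fit projected outlines numerically.

```bash
cat > fit.py <<'E'
from h import *
from scipy.optimize import minimize
from scipy.ndimage import map_coordinates
np.set_printoptions(precision=4,suppress=True)
t=np.linspace(0,2*np.pi,180)
circ=lambda r,z:np.c_[r*np.cos(t),r*np.sin(t),0*t+z]
def hull(c,P):
    h=cv2.convexHull(proj(c,P).astype(np.float32))[:,0];h=np.vstack([h,h[:1]]);s=np.r_[0,np.cumsum(np.hypot(*np.diff(h,axis=0).T))]
    q=np.arange(0,s[-1],.5);return np.c_[np.interp(q,s,h[:,0]),np.interp(q,s,h[:,1])]
def grad(f):
    g=cv2.GaussianBlur(cv2.imread(f).astype(np.float32),(0,0),1.0)
    return np.minimum(np.sqrt(cv2.Sobel(g,cv2.CV_32F,1,0)**2+cv2.Sobel(g,cv2.CV_32F,0,1)**2).max(2),80)
def score(G,uv): return map_coordinates(G,uv.T[::-1],order=1).mean()
def lidc(c,x,y,z): return hull(c,np.vstack([circ(.034,0),circ(.034,.02)])+[x,y,z])
def buck(c,x,y,yaw=0):
    R=np.array([[np.cos(yaw),-np.sin(yaw),0],[np.sin(yaw),np.cos(yaw),0],[0,0,1]])
    sq=np.array([[a,b,z] for a in(-.042,.042) for b in(-.042,.042) for z in(0,.028)])@R.T
    return np.vstack([hull(c,sq+[x,y,0]),proj(c,circ(.023,.096)+[x,y,0])])
def best(fun,G,x0):
    g=[(score(G,fun(x0[0]+dx,x0[1]+dy)),dx,dy) for dx in np.arange(-.016,.0161,.002) for dy in np.arange(-.016,.0161,.002)]
    b=max(g);r=minimize(lambda p:-score(G,fun(*(p/1000))),1000*(np.array(x0)+b[1:]),method='Nelder-Mead',options=dict(initial_simplex=1000*(np.array(x0)+b[1:])+np.array([[0,0],[1.5,0],[0,1.5]])))
    return r.x/1000,-r.fun
E
python3 - <<'E'
from fit import *
S=grad('pics/scenem.png');T=grad('pics/topm.png');S5=grad('pics/scene5.png')
print('lid0 scene',best(lambda x,y:lidc('scene',x,y,0),S,(.4997,-.187)))
print('lid0 top',best(lambda x,y:lidc('top',x,y,0),T,(.4997,-.187)))
for z in (.118,.120,.122):print('lid5 scene',z,best(lambda x,y:lidc('scene',x,y,z),S5,(.6,-.02)))
for c,G in(('scene',S),('top',T)):
    r=max((best(lambda x,y:buck(c,x,y,a),G,(.602,-.02))[::-1]+(a,) for a in np.radians(np.arange(-8,9,2))),key=lambda r:r[0]);print('bucket',c,r)
    for k,f in dict(rim=lambda x,y:proj(c,circ(.023,.096)+[x,y,0]),fl=lambda x,y:proj(c,circ(.029,.092)+[x,y,0])).items(): print(k,best(f,G,(.602,-.02)))
E
```

```text
lid0 scene (array([ 0.4955, -0.1859]), np.float64(77.11144256591797))
lid0 top (array([ 0.4986, -0.1874]), np.float64(72.38158416748047))
lid5 scene 0.118 (array([ 0.5954, -0.0209]), np.float64(58.00376892089844))
lid5 scene 0.12 (array([ 0.5943, -0.0199]), np.float64(57.92831039428711))
lid5 scene 0.122 (array([ 0.593 , -0.0186]), np.float64(57.80979919433594))Traceback (most recent call last):
  File "<stdin>", line 7, in <module>
  File "<stdin>", line 7, in <genexpr>
  File "fit.py", line 20, in best
    g=[(score(G,fun(x0[0]+dx,x0[1]+dy)),dx,dy) for dx in np.arange(-.016,.0161,.002) for dy in np.arange(-.016,.0161,.002)]
                ~~~^^^^^^^^^^^^^^^^^^^
  File "<stdin>", line 7, in <lambda>
  File "fit.py", line 18, in buck
    return np.vstack([hull(c,sq+[x,y,0]),proj(c,circ(.023,.096)+[x,y,0])])
                      ~~~~^^^^^^^^^^^^^^
  File "fit.py", line 8, in hull
    h=cv2.convexHull(proj(c,P).astype(np.float32))[:,0];h=np.vstack([h,h[:1]]);s=np.r_[0,np.cumsum(np.hypot(*np.diff(h,axis=0).T))]
                     ~~~~^^^^^
  File "h.py", line 14, in proj
    c=cams.calibration(cam);K=np.array([[c['fx'],0,c['cx']],[0,c['fy'],c['cy']],[0,0,1.]]);E=np.array(c['extrinsics'])
ValueError: time passes only in moves, steps and waits
```

```bash
sed -i 's/^def ray/import functools\nCAL=functools.lru_cache(None)(cams.calibration)\ndef ray/; s/c=cams.calibration(cam)/c=CAL(cam)/' h.py
python3 - <<'E'
from fit import *
S=grad('pics/scenem.png');T=grad('pics/topm.png')
for c,G in(('scene',S),('top',T)):
    r=max((best(lambda x,y:buck(c,x,y,a),G,(.602,-.02))[::-1]+(a,) for a in np.radians(np.arange(-8,9,2))),key=lambda r:r[0]);print('bucket',c,r)
    a=r[2];R=np.array([[np.cos(a),np.sin(a),0],[-np.sin(a),np.cos(a),0],[0,0,1]])
    sq=np.array([[p,q,z] for p in(-.042,.042) for q in(-.042,.042) for z in(0,.028)])@R
    for k,f in dict(sq=lambda x,y:hull(c,sq+[x,y,0]),rim=lambda x,y:proj(c,circ(.023,.096)+[x,y,0]),fl=lambda x,y:proj(c,circ(.029,.092)+[x,y,0]),body=lambda x,y:hull(c,np.vstack([circ(.033,.03),circ(.033,.08)])+[x,y,0])).items(): print(k,best(f,G,(.602,-.02)))
E
```

```text
bucket scene (np.float64(54.49021911621094), array([ 0.5971, -0.0205]), np.float64(0.03490658503988659))
sq (array([ 0.6102, -0.0313]), np.float64(52.07341766357422))
rim (array([ 0.6036, -0.0122]), np.float64(71.01054382324219))
fl (array([ 0.5978, -0.0155]), np.float64(61.933372497558594))
body (array([ 0.5971, -0.0188]), np.float64(77.80855560302734))
bucket top (np.float64(58.47946548461914), array([ 0.5883, -0.0235]), np.float64(0.0))
sq (array([ 0.5802, -0.0235]), np.float64(57.323917388916016))
rim (array([ 0.5848, -0.0161]), np.float64(71.09727478027344))
fl (array([ 0.5873, -0.0231]), np.float64(73.68582153320312))
body (array([ 0.6017, -0.0201]), np.float64(74.27999114990234))
```

Emit:
drive_tool([
  {"x":0.15,"y":-0.06,"z":0.5,"roll":0,"claw":0},
  {"x":0.15,"y":-0.06,"z":1.2,"roll":0,"claw":0},
  {"x":0.15,"y":-0.06,"z":1.8,"roll":0,"claw":0},
  {"x":0.15,"y":-0.06,"z":2.0,"roll":0,"claw":0},
  {"x":0.15,"y":-0.06,"z":2.0,"roll":0,"claw":0},
  {"x":0.15,"y":-0.06,"z":2.0,"roll":0,"claw":0},
])

```text
time_s: 12.35
tcp_pos: [0.6016, -0.0202, 0.104]
ee_rot: [-3.142, 0.001, -0.018]
ft_force: [-0.4, 1.1, -1.2]
gripper_width: 0.128
grip_force: 30.0
```

Run:
```python
from fit import *
im=np.mean([cams.get_image('scene') for _ in range(4)],0).astype(np.uint8);cv2.imwrite('pics/scene6.png',im[:,:,::-1])
s=bot.get_state();print(s['time_s'],s['tcp_pos'],s['ee_rot'],s['ft_force'])
S=grad('pics/scene6.png');z=s['tcp_pos'][2]-.0044
print(z,'lid',best(lambda x,y:lidc('scene',x,y,z),S,(.597,-.02)))
S5=grad('pics/scene5.png');Sm=grad('pics/scenem.png')
def side(x,y,h=.078):  # only body side lines + bottom
    u=hull('scene',np.vstack([circ(.033,.03),circ(.033,h)])+[x,y,0]);return u
for h in(.074,.078,.082,.086):print('body',h,best(lambda x,y:side(x,y,h),Sm,(.597,-.02)))
```

```text
12.55 [ 0.602  -0.0202  0.1046] [ 3.1416 -0.0005 -0.0179] [-0.3841  0.4107 -0.8823]
0.10024236807123521 lid (array([ 0.5979, -0.02  ]), np.float64(61.18583297729492))
body 0.074 (array([ 0.5977, -0.0193]), np.float64(76.60369873046875))
body 0.078 (array([ 0.5979, -0.0198]), np.float64(77.78168487548828))
body 0.082 (array([ 0.5969, -0.0185]), np.float64(77.13996124267578))
body 0.086 (array([ 0.5973, -0.0178]), np.float64(75.42957305908203))
```

The lid and bucket fits agree to 0.2 mm. I'll lower it gently until contact.

Emit:
drive_tool([
  {"x":0,"y":0,"z":0.2,"roll":0,"claw":0},
  {"x":0,"y":0,"z":0.4,"roll":0,"claw":0},
  {"x":0,"y":0,"z":0.55,"roll":0,"claw":0},
  {"x":0,"y":0,"z":0.65,"roll":0,"claw":0},
  {"x":0,"y":0,"z":0.7,"roll":0,"claw":0},
  {"x":0,"y":0,"z":0.7,"roll":0,"claw":0},
])

```text
time_s: 13.05
tcp_pos: [0.6016, -0.0203, 0.0972]
ee_rot: [3.142, 0.0, -0.018]
ft_force: [0.2, -0.1, -0.6]
gripper_width: 0.13
grip_force: 30.0
```

Emit:
drive_tool([
  {"x":0,"y":0,"z":0.03,"roll":0,"claw":0},
  {"x":0,"y":0,"z":0.06,"roll":0,"claw":0},
  {"x":0,"y":0,"z":0.1,"roll":0,"claw":0},
  {"x":0,"y":0,"z":0.1,"roll":0,"claw":0},
])

```text
time_s: 13.38
tcp_pos: [0.6018, -0.0202, 0.0964]
ee_rot: [3.142, -0.0, -0.018]
ft_force: [-1.0, -0.6, -2.0]
gripper_width: 0.127
grip_force: 30.0
```

Emit:
drive_tool([
  {"x":0,"y":0,"z":0.03,"roll":0,"claw":0},
  {"x":0,"y":0,"z":0.06,"roll":0,"claw":0},
  {"x":0,"y":0,"z":0.1,"roll":0,"claw":0},
  {"x":0,"y":0,"z":0.1,"roll":0,"claw":0},
])

```text
time_s: 13.72
tcp_pos: [0.6019, -0.0202, 0.0964]
ee_rot: [3.141, -0.0, -0.018]
ft_force: [-2.0, -0.4, 5.7]
gripper_width: 0.13
grip_force: 30.0
```

Contact at 6–7 N with the lid at 92 mm, so it is on the flange tops. I'll back it anticlockwise.

Emit:
drive_tool([
  {"x":0,"y":0,"z":0,"roll":-0.4,"claw":0},
  {"x":0,"y":0,"z":0,"roll":-0.8,"claw":0},
  {"x":0,"y":0,"z":0,"roll":-1.2,"claw":0},
  {"x":0,"y":0,"z":0,"roll":-1.2,"claw":0},
])

```text
time_s: 14.05
tcp_pos: [0.6027, -0.02, 0.0963]
ee_rot: [-3.142, -0.002, 0.109]
ft_force: [0.2, 0.1, 5.2]
gripper_width: 0.125
grip_force: 30.0
```

Emit:
drive_tool([
  {"x":0,"y":0,"z":0,"roll":-0.4,"claw":0},
  {"x":0,"y":0,"z":0,"roll":-0.8,"claw":0},
  {"x":0,"y":0,"z":0,"roll":-1.2,"claw":0},
  {"x":0,"y":0,"z":0,"roll":-1.2,"claw":0},
])

```text
time_s: 14.38
tcp_pos: [0.6027, -0.02, 0.0962]
ee_rot: [3.142, -0.002, 0.233]
ft_force: [0.3, -0.0, 4.4]
gripper_width: 0.124
grip_force: 30.0
```

Emit:
drive_tool([
  {"x":0,"y":0,"z":0,"roll":-0.4,"claw":0},
  {"x":0,"y":0,"z":0,"roll":-0.8,"claw":0},
  {"x":0,"y":0,"z":0,"roll":-1.2,"claw":0},
  {"x":0,"y":0,"z":0,"roll":-1.2,"claw":0},
])

```text
time_s: 14.72
tcp_pos: [0.6014, -0.02, 0.0949]
ee_rot: [-3.141, 0.001, 0.359]
ft_force: [0.6, 0.5, -0.9]
gripper_width: 0.128
grip_force: 30.0
```

The force vanished and z fell, so the lugs are over the slots. Lowering into them.

Emit:
drive_tool([
  {"x":0,"y":0,"z":0.05,"roll":0,"claw":0},
  {"x":0,"y":0,"z":0.1,"roll":0,"claw":0},
  {"x":0,"y":0,"z":0.15,"roll":0,"claw":0},
  {"x":0,"y":0,"z":0.2,"roll":0,"claw":0},
  {"x":0,"y":0,"z":0.2,"roll":0,"claw":0},
])

```text
time_s: 15.13
tcp_pos: [0.6013, -0.0201, 0.093]
ee_rot: [-3.141, 0.001, 0.359]
ft_force: [-0.2, 1.6, -2.2]
gripper_width: 0.13
grip_force: 30.0
```

Emit:
drive_tool([
  {"x":0,"y":0,"z":0.1,"roll":0,"claw":0},
  {"x":0,"y":0,"z":0.2,"roll":0,"claw":0},
  {"x":0,"y":0,"z":0.3,"roll":0,"claw":0},
  {"x":0,"y":0,"z":0.4,"roll":0,"claw":0},
  {"x":0,"y":0,"z":0.4,"roll":0,"claw":0},
])

```text
time_s: 15.55
tcp_pos: [0.6017, -0.02, 0.0892]
ee_rot: [-3.141, -0.0, 0.359]
ft_force: [-0.7, 1.9, -1.8]
gripper_width: 0.126
grip_force: 30.0
```

Emit:
drive_tool([
  {"x":0,"y":0,"z":0.04,"roll":0,"claw":0},
  {"x":0,"y":0,"z":0.08,"roll":0,"claw":0},
  {"x":0,"y":0,"z":0.12,"roll":0,"claw":0},
  {"x":0,"y":0,"z":0.12,"roll":0,"claw":0},
])

```text
time_s: 15.88
tcp_pos: [0.6018, -0.02, 0.0884]
ee_rot: [-3.142, -0.0, 0.359]
ft_force: [-1.4, 2.5, 2.0]
gripper_width: 0.131
grip_force: 30.0
```

The lid is seated at 84 mm. Turning clockwise now, following the thread down.

Emit:
drive_tool([
  {"x":0,"y":0,"z":0,"roll":0.4,"claw":0},
  {"x":0,"y":0,"z":0,"roll":0.8,"claw":0},
  {"x":0,"y":0,"z":0.02,"roll":1.2,"claw":0},
  {"x":0,"y":0,"z":0.05,"roll":1.6,"claw":0},
  {"x":0,"y":0,"z":0.05,"roll":1.6,"claw":0},
])

```text
time_s: 16.3
tcp_pos: [0.6011, -0.0204, 0.0877]
ee_rot: [3.141, 0.001, 0.191]
ft_force: [-2.0, 1.1, 2.2]
gripper_width: 0.131
grip_force: 30.0
```

```bash
python3 -c "
from station import bot
s=bot.get_state();print(s['tcp_pos'],s['ee_rot'],s['ft_force'],s['ft_torque'])"
```

```text
[ 0.60110255 -0.02044672  0.08769404] [3.14128833e+00 1.41637123e-03 1.90510291e-01] [-1.97150226  1.1075821   2.18044181] [0.34351803 0.73074985 0.03145284]
```

Emit:
drive_tool([
  {"x":0,"y":0,"z":0.03,"roll":0.4,"claw":0},
  {"x":0,"y":0,"z":0.07,"roll":0.8,"claw":0},
  {"x":0,"y":0,"z":0.1,"roll":1.2,"claw":0},
  {"x":0,"y":0,"z":0.12,"roll":1.6,"claw":0},
  {"x":0,"y":0,"z":0.12,"roll":1.6,"claw":0},
])

```text
time_s: 16.72
tcp_pos: [0.602, -0.0205, 0.0867]
ee_rot: [3.141, -0.0, 0.024]
ft_force: [-1.5, 1.1, 1.7]
gripper_width: 0.125
grip_force: 30.0
```

Emit:
drive_tool([
  {"x":0,"y":0,"z":0.03,"roll":0.4,"claw":0},
  {"x":0,"y":0,"z":0.07,"roll":0.8,"claw":0},
  {"x":0,"y":0,"z":0.1,"roll":1.2,"claw":0},
  {"x":0,"y":0,"z":0.12,"roll":1.6,"claw":0},
  {"x":0,"y":0,"z":0.12,"roll":1.6,"claw":0},
])

```text
time_s: 17.13
tcp_pos: [0.6024, -0.0208, 0.0857]
ee_rot: [3.141, -0.001, -0.143]
ft_force: [-1.2, 0.5, 2.6]
gripper_width: 0.128
grip_force: 30.0
```

Emit:
drive_tool([
  {"x":0,"y":0,"z":0.03,"roll":0.4,"claw":0},
  {"x":0,"y":0,"z":0.06,"roll":0.8,"claw":0},
  {"x":0,"y":0,"z":0.08,"roll":1.2,"claw":0},
  {"x":0,"y":0,"z":0.1,"roll":1.6,"claw":0},
  {"x":0,"y":0,"z":0.1,"roll":1.6,"claw":0},
])

```text
time_s: 17.55
tcp_pos: [0.6021, -0.0211, 0.0846]
ee_rot: [3.141, -0.001, -0.31]
ft_force: [-0.5, -0.5, 3.3]
gripper_width: 0.128
grip_force: 30.0
```

```bash
python3 -c "
from station import bot
s=bot.get_state();print(s['tcp_pos'],s['ee_rot'],s['joints'],s['ft_force'],s['ft_torque'])"
```

```text
[ 0.60208845 -0.02109873  0.08456947] [ 3.14076991e+00 -9.71938687e-04 -3.10209595e-01] [ 0.08846046  0.52496414 -0.14383555  1.80129383  0.09977175  0.82167493
 -1.98524727] [-0.48614623 -0.47971408  3.28234983] [-0.07837085  0.327047   -0.04309459]
```

Emit:
drive_tool([
  {"x":0,"y":0,"z":0.02,"roll":0.3,"claw":0},
  {"x":0,"y":0,"z":0.04,"roll":0.6,"claw":0},
  {"x":0,"y":0,"z":0.05,"roll":0.9,"claw":0},
  {"x":0,"y":0,"z":0.05,"roll":0.9,"claw":0},
])

```text
time_s: 17.88
tcp_pos: [0.602, -0.021, 0.0844]
ee_rot: [3.141, -0.001, -0.404]
ft_force: [-1.3, 0.2, 6.5]
gripper_width: 0.128
grip_force: 30.0
```

```bash
python3 -c "
from station import bot
s=bot.get_state();print(s['tcp_pos'],s['ee_rot'],s['ft_force'],s['ft_torque'])"
```

```text
[ 0.60202854 -0.02097241  0.08438119] [ 3.14098971e+00 -9.39434222e-04 -4.03798779e-01] [-1.27146921  0.2408307   6.52945691] [-0.05416915  0.49186983 -0.03845876]
```

The lid bottoms at 80.0 mm, which is home, and the force has risen. I'll turn it a touch more, relax, release and lift off.

Emit:
drive_tool([
  {"x":0,"y":0,"z":0,"roll":0.3,"claw":0},
  {"x":0,"y":0,"z":-0.05,"roll":0.4,"claw":0},
  {"x":0,"y":0,"z":-0.05,"roll":0.4,"claw":0.3},
  {"x":0,"y":0,"z":-0.05,"roll":0.4,"claw":0.4},
  {"x":0,"y":0,"z":-0.05,"roll":0.4,"claw":0.4},
  {"x":0,"y":0,"z":-0.05,"roll":0.4,"claw":0.4},
  {"x":0,"y":0,"z":-0.05,"roll":0.4,"claw":0.4},
])

```text
time_s: 18.47
tcp_pos: [0.6017, -0.0202, 0.0841]
ee_rot: [3.142, 0.0, -0.447]
ft_force: [0.4, -0.0, -0.1]
gripper_width: 0.402
grip_force: 0.0
```

Emit:
drive_tool([
  {"x":0,"y":0,"z":-0.5,"roll":0,"claw":0.4},
  {"x":0,"y":0,"z":-2,"roll":0,"claw":0.4},
  {"x":0,"y":0,"z":-4,"roll":0,"claw":0.4},
  {"x":0,"y":0,"z":-7,"roll":0,"claw":0.4},
  {"x":0,"y":0,"z":-10,"roll":0,"claw":0.4},
  {"x":0,"y":0,"z":-12,"roll":0,"claw":0.4},
  {"x":0,"y":0,"z":-12,"roll":0,"claw":0.4},
  {"x":0,"y":0,"z":-12,"roll":0,"claw":0.4},
])

```text
time_s: 19.13
tcp_pos: [0.6025, -0.0202, 0.2058]
ee_rot: [-3.14, -0.003, -0.447]
ft_force: [0.2, -0.1, -0.6]
gripper_width: 0.397
grip_force: 0.0
```

Run:
```python
from fit import *
im=cams.get_image('scene');cv2.imwrite('pics/scene7.png',im[:,:,::-1])
s=bot.get_state();print(s['time_s'],s['tcp_pos'],s['ft_force'],s['gripper_width'])
S=grad('pics/scene7.png')
for z in(.078,.080,.082,.084):print(z,best(lambda x,y:lidc('scene',x,y,z),S,(.598,-.02)))
cv2.imwrite('pics/c7.png',cv2.resize(im[140:290,100:300,::-1],(800,600),interpolation=cv2.INTER_CUBIC))
```

```text
19.1833 [ 0.6014 -0.0203  0.2042] [-0.487   0.1003 -0.6014] 0.401314942923881
0.078 (array([ 0.5996, -0.0214]), np.float64(71.73542785644531))
0.08 (array([ 0.5984, -0.0203]), np.float64(71.42537689208984))
0.082 (array([ 0.5973, -0.0191]), np.float64(71.01812744140625))
0.084 (array([ 0.5962, -0.0179]), np.float64(70.5594253540039))
```

View pics/c7.png

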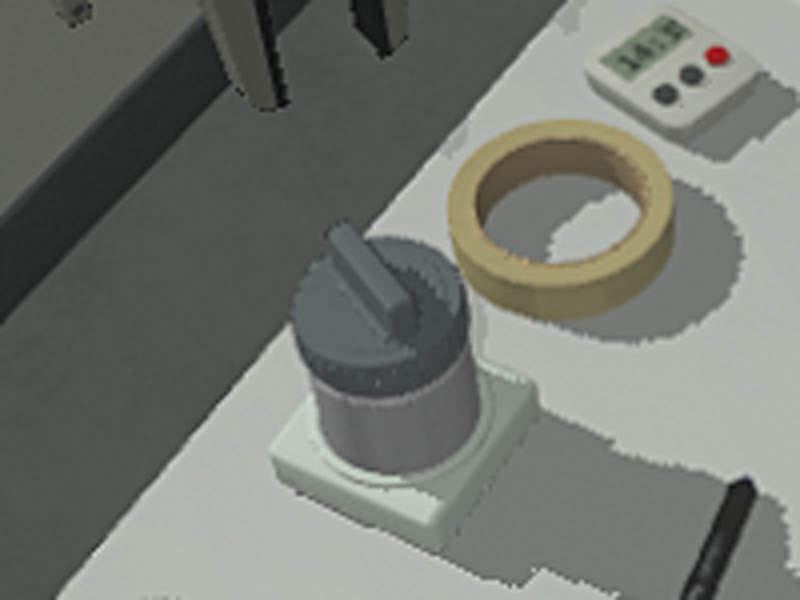

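The lid sits level and centred on the bucket at z 80 mm, the gripper is clear, and the tape roll, timer and marker in view look undisturbed.

```bash
python3 -c "
from station import close_job
print(close_job())"
```

```text
the job is handed in; nothing more can be done
None
```

The lid is screwed fully home on the open bucket (lower edge about 80 mm by the arm's reading), level, centred and released; I handed the job in at about 19 s, and the hand-in returned no verdict.

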